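Set the tester's selector and press its key

TASK

Set the bench tester to the channel marked with a cross: push the tab of its rotary selector round with a fingertip until the tab points squarely at the cross, then, with the selector left there, press the round key fully down and let it spring back. Only push and press, gently: pinch or lift nothing, do not shift the tester, and leave the things standing around and on it where they are.

Things in the scene. Friction and masses are not known exactly. Their poses are not given: they have to be found in the camera images.
- tester: Black flat instrument case, 200 mm (its x) by 240 mm (its y) by 65 mm high, 2 to 3.3 kg, loose on rubber feet on the table. Origin: centre of its underside; z up. Five white marks lie on its top on a 76 mm radius about the selector axis, 40 degrees apart; short thin ticks lie midway between them; in clockwise order seen from above: solid disc, bar, ring, cross (two equal bars), solid square.
- selector_axis (a point): Point on the selector's rotation axis at the level of the case's top face (65 mm above the table), at x 30 mm, y 30 mm in the case's frame. Its axes are those of the case.
- cross_mark (a point): Centre of the white cross, 19 mm across, printed flat on the case's top face, 76 mm from the selector axis: the position to select.
- selector (a joint): Angle of the selector in rad, growing clockwise seen from above, range -1.55 to 1.55 with stops. The tab points at the disc at -1.396, the bar at -0.698, the ring (case's -x) at 0, the cross at 0.698, the square at 1.396. It starts near the disc or the bar. Light friction (about 0.06 N m, 1 to 2 N at the tab) holds it where it is left; there are no click stops.
- tab_tip (a point): Middle of the outer end of the selector's tab. The selector is a grey metal drum of 60 mm diameter, its top 20 mm above the case's top face, with one radial tab (an upright fin 8 mm thick) that sticks out from the drum to 60 mm from the axis; the fin spans 6 to 30 mm above the case's top face and a dark line runs along its upper edge. Local -x points outward along the tab, z up. This point is 18 mm above the case's top face.
- key (a joint): Travel of the key in m: 0 up, 0.006 fully down. A spring pushes it back; it starts to move at about 1.5 N and is fully down at about 5 N. To count as pressed it goes more than 0.0045 down.
- key_top (a point): Centre of the top of the round grey key, 28 mm diameter, 22 mm above the top face when up, in a round black housing (44 mm diameter, 12 mm high) on the top face of the case, at x -50 mm, y -85 mm in the case's frame. It is pressed straight down.
- dust_cap: Bystander: steel cap, 22 mm diameter, 24 mm high, standing on the case's top face near its far (+x) edge, at its -y side. Origin: centre of its underside.
- spray_can: Bystander: can 52 mm diameter, 150 mm high, standing on the table 60 to 110 mm clear of the case's +y end. Origin: centre of its underside.
- handheld: Bystander: flat blue handheld reader, 150 x 78 x 26 mm, lying on the table beside the case's -y end. Origin: centre of its underside.

How it is judged:
By the outcome, as a careful person would: the job done as asked, in the order asked, and still so for the second after the job is handed in, with the robot touching nothing.
It also fails if it takes over 45 s, if anything falls off the work surface, if the arm or the gripper's body presses on something with over 40 N, if the wrist force passes 120 N, or if a joint passes its speed limit or range.

ROBOT

A 7-joint arm with a two-finger parallel gripper is mounted at the origin on the work surface. World frame = base frame: x ahead of the robot, y to its left, z up, the work surface at z = 0. Lengths are in m, angles in rad, forces in N, time in s.
With the tool pointing down it reaches from about 0.425 to 0.925 m from the base axis. Payload 6.8 kg.
Tool frame: the origin (TCP) lies at the very end of the fingers, on their centre line; the grasp point (between the pads) lies 19 mm behind it; z points along the fingers, y is the line along which they close (so a half turn about z gives the same grasp; the last joint's range is limited). The gripper opens to 85 mm and grips with 20 to 120 N. Pads are 22 mm wide; open, the fingers measure 114 mm over their backs; the gripper's body (76 mm by 85 mm) begins 54 mm behind the grasp point. The pads swing forward as they close: fully open they stand 13 mm farther back than shut.
Start: joints at [1.212, 0.477, 0.022, 1.555, -0.011, 1.109, -0.083], TCP at [0.168, -0.654, 0.231] pointing down, gripper open.
Joint ranges: [-2.96, 2.96], [-0.34, 2.1], [-1.41, 1.46], [0.24, 2.44], [-1.37, 4.51], [0.17, 1.92], [-2.96, 2.96]. Speed limits (rad/s): [2.39, 2.39, 3.14, 3.14, 3.14, 3.14, 3.14].

INTERFACE

Orientations are given as a rotation vector (axis times angle).
In Python, from bench import r gives the robot as it stands.
- The arm moves only by the tool play_rows, never from a script. Its argument "targets" is text: rows parted by semicolons, each of 5 numbers parted by spaces: the closure, from -1 (fully open) to 1 (shut), then the shift along the tool's x, y, z in m, then the turn about the tool's z in rad. In form: gripper dx dy dz spin; .... A call has 1 to 8 rows; each row is the pose to reach, as a shift and turn from the pose commanded when the call began, along the tool's axes at that moment; what a row does not reach only later rows make up. A row lasts 1/12 s, in which the tool goes at most 41.7 mm and 7.16 degrees, less where a joint would pass 70% of its speed; a pose out of reach is approached as far as the arm can. A call with a gripper value outside its range is refused whole. The fingers move at their own pace and stop on an object; "squeeze" is the grip in N (left out, the last holds). Time passes only in rows, so rows that repeat a pose let the fingers close. It gives the time, the measured TCP pose, the force, the opening and the grip force at its end, in the units of the state.
- r.get_obs(): the state, without advancing time (a new reading comes with each control period).
- r.grab_frame(name): name is "scene" or "side" or "wrist"; returns the picture (384x512x3 uint8, red, green, blue); there is no depth.
- r.camera_info(name): a dict with "fov_y" (degrees; the focal length in pixels is half the picture's height over the tangent of half this angle, whatever the lens; pixels are square), "cx", "cy" (the principal point, pixels), "k1" (the pictures are not rectified: a ray, as slopes to the right and down, at radius r is drawn at 1 + k1 r^2 times it, then the intrinsics apply), "position" and "rotation" of the camera in the world. Camera axes: x right, y down, z forward; pixel columns grow to the right and rows downward; lengths in m; the calibration is good to about 2 mm. A picture is of the moment at which its call begins: read the wrist's pose just before it. camera_info takes no time and is no camera call; for the wrist camera it gives the pose at the moment of the call.
- r.hand_in(): hands the job in; it is judged then, once.
The state is a dict: "clock": time; "joints": joint angles; "qvel": joint speeds; "tau": joint torques, N m; "tcp_pos": TCP position; "orientation": TCP orientation; "contact_force": force on the tool from outside, world axes, zero at the start; "moment": the same for the moment, N m; "grip_width": finger opening in m; "gripper_force": force on a finger pad.
Only numpy, scipy, OpenCV 4.12 (cv2) and the standard library are available. Lean on these libraries where they do the work, as an engineer would, in place of code of your own. Each camera call takes 0.05 s, during which the arm holds its last target. There are 200 camera calls.

## Working session

There is one attempt and no reset: what is moved stays moved. The work goes in short steps, Python scripts to look and compute and a tool call to move; the robot and the scene stay as the last step left them, time stands still between calls to the robot, and variables do not carry over. Pictures are saved under pics/ and viewed, at most 10 in all, crops included, and the job is handed in when it is done.

Besides the shell and the picture viewer there is one more tool, called after "Request:" as name(argument=value, ...) on one line, values as JSON. play_rows: Moves the arm, as the interface text tells. Its arguments: {"type":"object","properties":{"targets":{"type":"string"},"squeeze":{"type":"number"}},"required":["targets"]}

```bash
mkdir -p pics; cat > h.py <<'E'
import numpy as np,cv2
from bench import r
def save(n,f):
    im=r.grab_frame(n); cv2.imwrite(f'pics/{f}.png',im[:,:,::-1]); return im
def ray(c,u,v):
    f=192/np.tan(np.radians(c['fov_y'])/2)
    K=np.array([[f,0,c['cx']],[0,f,c['cy']],[0,0,1.]])
    d=np.array([c['k1'],0,0,0,0.])
    p=cv2.undistortPoints(np.array([[[u,v]]],float),K,d)[0,0]
    R=np.array(c['rotation']); 
    if R.shape!=(3,3): R=cv2.Rodrigues(R)[0]
    return np.array(c['position']),R@np.array([p[0],p[1],1])
def onz(c,u,v,z):
    o,d=ray(c,u,v); return o+d*(z-o[2])/d[2]
def proj(c,P):
    f=192/np.tan(np.radians(c['fov_y'])/2)
    K=np.array([[f,0,c['cx']],[0,f,c['cy']],[0,0,1.]])
    R=np.array(c['rotation'])
    if R.shape!=(3,3): R=cv2.Rodrigues(R)[0]
    p=R.T@(np.array(P)-np.array(c['position']))
    x=p[:2]/p[2]; x=x*(1+c['k1']*(x@x)); return f*x+[c['cx'],c['cy']]
E
python3 - <<'E'
from h import *
for n in ['scene','side','wrist']:
    save(n,n+'0'); c=r.camera_info(n); print(n,c)
a=[cv2.imread(f'pics/{n}0.png') for n in ['scene','side']]
o=r.get_obs();print(o['tcp_pos'],o['orientation'],o['clock'],o['grip_width'])
E
```

```text
scene {'fov_y': 47.31974724034244, 'cx': 260.64021840800916, 'cy': 193.28216395488636, 'k1': 0.020578728272481746, 'position': array([1.3864882 , 0.2458429 , 0.75164466]), 'rotation': array([-1.48650141, -1.91121629,  0.91487919])}
side {'fov_y': 43.600119847678734, 'cx': 253.1602106006877, 'cy': 195.04958526930653, 'k1': -0.13482876678288128, 'position': array([0.45014827, 0.78507838, 0.72052077]), 'rotation': array([-0.29250158,  2.77878136, -1.2804064 ])}
wrist {'fov_y': 70.74853006428339, 'cx': 251.94418699373742, 'cy': 195.9390480863695, 'k1': -0.04722531520444807, 'position': array([ 0.235528  , -0.63586008,  0.37387433]), 'rotation': array([ 2.3022012 , -1.78635511, -0.24994114])}
[ 0.16740166 -0.65346821  0.23056494] [-3.11560503e+00 -3.92737423e-01  4.41498455e-04] 0.15 0.08531894877025933
```

View pics/scene0.png

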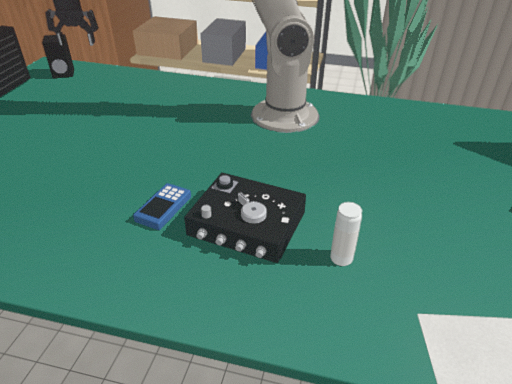

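View pics/side0.png

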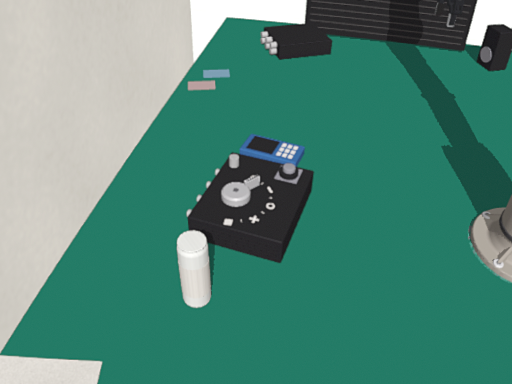

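The scene view shows the case around (245,215), the selector drum at (254,212), the key at (225,182) and the cap at (206,212). The side view shows the drum at (236,192), the cross at (254,219), the ring at (270,206) and the key at (289,170). I'll zoom in on both views to measure.

```bash
python3 - <<'E'
import cv2,numpy as np
a=cv2.imread('pics/scene0.png')[165:265,180:313]; b=cv2.imread('pics/side0.png')[145:260,180:325]
a=cv2.resize(a,(798,600),interpolation=2)[:300*2]
cv2.imwrite('pics/c1.png',cv2.resize(a,None,fx=1,fy=1)); cv2.imwrite('pics/c2.png',cv2.resize(b,(725,575),interpolation=2))
E
```

```text
(no output)
```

View pics/c1.png

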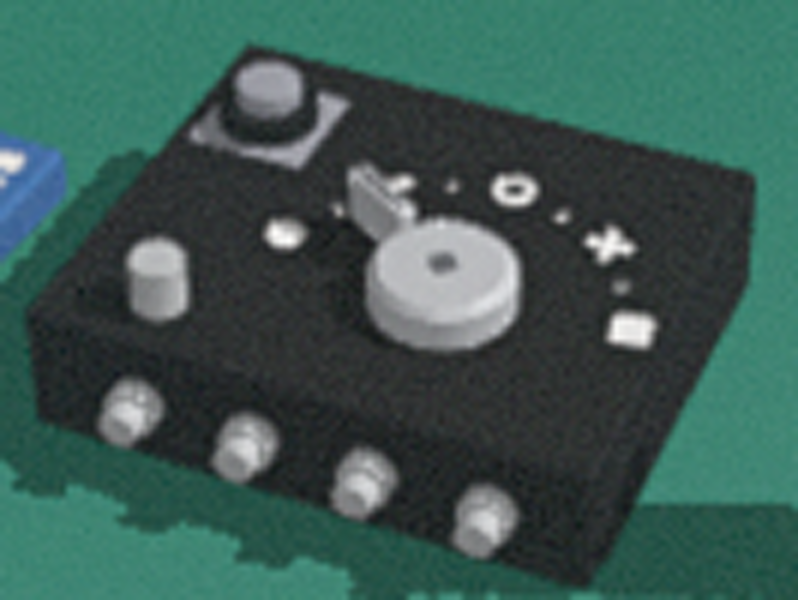

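View pics/c2.png

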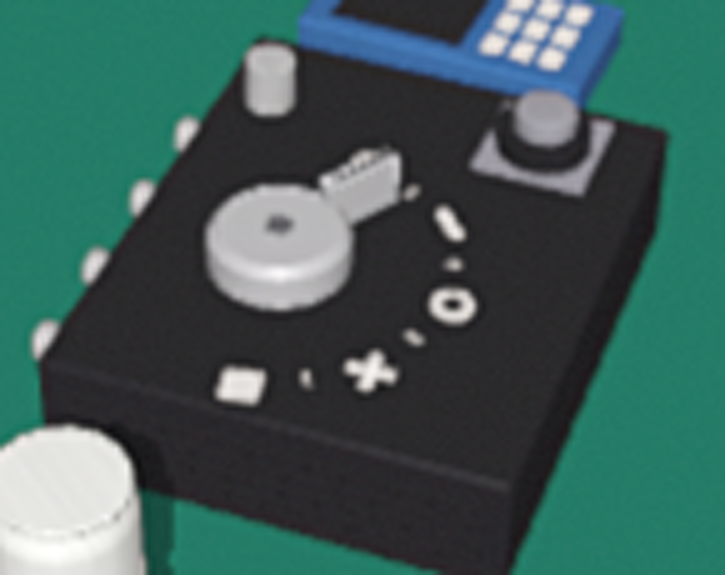

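```bash
cat > fit.py <<'E'
from h import *
from scipy.optimize import least_squares
ax=np.array([.03,.03])
mk=lambda a:ax+.076*np.array([-np.cos(np.radians(a)),np.sin(np.radians(a))])
C={'scene':(6,180,165,[(mk(-80),285,234),(mk(0),515,190),(mk(40),610,245),(mk(80),632,330),((-.1,-.12),250,45),((-.1,.12),755,178),((.1,-.12),30,315)]),
'side':(5,180,145,[(mk(-40),450,224),(mk(0),453,306),(mk(40),371,371),(mk(80),241,386),((.1,-.12),265,42),((-.1,-.12),665,137),((-.1,.12),512,490),((.1,.12),42,368)])}
A=[];B=[];N=[]
for n,(s,u0,v0,L) in C.items():
    c=r.camera_info(n)
    for p,x,y in L:
        A.append(p);N.append(n);B.append(onz(c,u0+(x+.5)/s-.5,v0+(y+.5)/s-.5,.065)[:2])
A=np.array(A);B=np.array(B)
def T(q,p): 
    c,s=np.cos(q[2]),np.sin(q[2]); return np.atleast_2d(p)@np.array([[c,s],[-s,c]])+q[:2]
s=least_squares(lambda q:(T(q,A)-B).ravel(),[.6,0,0],loss='soft_l1',f_scale=.002)
if __name__=='__main__':
    print(s.x,np.degrees(s.x[2]))
    for n,p,e in zip(N,A,(T(s.x,A)-B)*1000): print(n,p,e.round(1))
    for nm,p in dict(axis=ax,cross=mk(40),key=(-.05,-.085),ring=mk(0)).items(): print(nm,T(s.x,p))
    # tab tip top, z=.095 : scene (350,168), side (393,150)
    for n,(x,y) in dict(scene=(358,166),side=(394,152)).items():
        k,u0,v0,_=C[n];p=onz(r.camera_info(n),u0+(x+.5)/k-.5,v0+(y+.5)/k-.5,.095)[:2]
        d=p-T(s.x,ax)[0]; cs,sn=np.cos(s.x[2]),np.sin(s.x[2]); d=np.array([cs*d[0]+sn*d[1],-sn*d[0]+cs*d[1]])
        print('tab',n,p,np.hypot(*d),np.degrees(np.arctan2(d[1],-d[0])))
    c=r.camera_info('scene'); 
    for nm,(x,y,z) in dict(cap=(157,255,.089),).items(): print(nm,onz(c,180+x/6,165+y/6,z))
E
python3 fit.py
```

```text
[ 0.59186753  0.0238525  -0.14104621] -8.081352750316446
scene [ 0.01680274 -0.04484539] [1.5 1.9]
scene [-0.046  0.03 ] [1.8 0.6]
scene [-0.02821938  0.07885186] [1.3 0.7]
scene [0.01680274 0.10484539] [0.8 1.1]
scene [-0.1  -0.12] [-1.9 -1.3]
scene [-0.1   0.12] [-5.3  1.4]
scene [ 0.1  -0.12] [ 0.2 -2.4]
side [-0.02821938 -0.01885186] [-0.1  1. ]
side [-0.046  0.03 ] [-0.5  0.6]
side [-0.02821938  0.07885186] [-1.1  1.3]
side [0.01680274 0.10484539] [-1.1  1.1]
side [ 0.1  -0.12] [ 5.1 -5.7]
side [-0.1  -0.12] [-2. -8.]
side [-0.1   0.12] [-1.4 -0.2]
side [0.1  0.12] [ 3.9 -3. ]
axis [[0.62578698 0.04933721]]
cross [[0.5750133  0.10588837]]
key [[ 0.53041484 -0.05327445]]
ring [[0.5505417  0.06002122]]
tab scene [0.58641046 0.00262987] 0.06109080195262184 -57.948866949360536
tab side [0.5875446  0.00237776] 0.06056129636121396 -58.92300769642332
cap [ 0.654302   -0.05829014  0.089     ]
```

```bash
cat > go.py <<'E'
from fit import *
q=s.x; AX=T(q,ax)[0]
def finger(a,r_,t):
    """world xy and tool-x angle; a deg tab angle, r_ radius, t offset behind (ccw) of the tab plane"""
    a=np.radians(a); p=ax+r_*np.array([-np.cos(a),np.sin(a)])-t*np.array([np.sin(a),np.cos(a)])
    return T(q,p)[0], np.arctan2(np.cos(a),np.sin(a))+q[2]
def cur():
    o=r.get_obs(); R=cv2.Rodrigues(np.array(o['orientation']))[0]; return np.array(o['tcp_pos']),R
def shift(xy,z,ang):
    p,R=cur(); d=R.T@(np.array([*xy,z])-p); th=np.arctan2(R[1,0],R[0,0])
    return d.round(4), round((th-ang+np.pi)%(2*np.pi)-np.pi,3)
E
python3 - <<'E'
from go import *
xy,an=finger(-58.5,.052,.028); print(xy,np.degrees(an)); print(shift(xy,.23,an))
E
```

```text
[ 0.61423415 -0.00858111] 140.41864724968354
(array([ 0.5929, -0.5138,  0.0012]), np.float64(-2.2))
```

Request:
play_rows(targets="1 0.03 -0.026 0 -0.11; 1 0.06 -0.052 0 -0.22; 1 0.09 -0.078 0 -0.33; 1 0.12 -0.104 0 -0.44; 1 0.15 -0.13 0 -0.55; 1 0.18 -0.156 0 -0.66; 1 0.21 -0.182 0 -0.77; 1 0.24 -0.208 0 -0.88", squeeze=20)

```text
clock: 0.82
tcp_pos: [0.3489, -0.391, 0.2313]
orientation: [2.648, 1.69, -0.0]
contact_force: [1.0, -0.9, 0.4]
grip_width: 0.0002
gripper_force: 0.0
```

```bash
python3 - <<'E'
from go import *
xy,an=finger(-58.5,.052,.028); print(shift(xy,.23,an),r.get_obs()['joints'])
E
```

```text
(array([0.4586, 0.0795, 0.0012]), np.float64(-1.315)) [ 0.95910452  0.24549402 -0.27678461  1.89881724  0.07894401  1.00772897
  0.21326959]
```

Request:
play_rows(targets="1 0.036 0.006 0 -0.11; 1 0.072 0.012 0 -0.22; 1 0.108 0.018 0 -0.33; 1 0.144 0.024 0 -0.44; 1 0.18 0.03 0 -0.55; 1 0.216 0.036 0 -0.66; 1 0.252 0.042 0 -0.77; 1 0.29 0.048 0 -0.88")

```text
clock: 1.48
tcp_pos: [0.5157, -0.1498, 0.2313]
orientation: [1.677, 2.656, -0.001]
contact_force: [0.0, -1.4, -0.3]
grip_width: 0.0003
gripper_force: 0.0
```

```bash
python3 - <<'E'
from go import *
xy,an=finger(-58.5,.052,.028); print(shift(xy,.23,an),r.get_obs()['joints'])
E
```

```text
(array([0.0852, 0.1497, 0.0012]), np.float64(-0.435)) [ 0.63572514  0.30323588 -0.56571249  1.85506656  0.18770807  1.03622146
  0.43891214]
```

Request:
play_rows(targets="1 0.015 0.025 0 -0.09; 1 0.03 0.05 0 -0.18; 1 0.045 0.075 0 -0.27; 1 0.06 0.1 0 -0.36; 1 0.075 0.13 0 -0.435; 1 0.085 0.15 0 -0.435; 1 0.085 0.15 0 -0.435; 1 0.085 0.15 0 -0.435")

```text
clock: 2.15
tcp_pos: [0.615, -0.0087, 0.2308]
orientation: [-1.067, -2.954, -0.001]
contact_force: [-0.8, -0.8, -0.9]
grip_width: -0.0001
gripper_force: 0.0
```

```bash
python3 - <<'E'
from go import *
xy,an=finger(-58.5,.052,.028); print(shift(xy,.23,an),r.get_obs()['joints'])
im=save('wrist','w1'); c=r.camera_info('wrist'); print(c['position'])
for n,p in dict(cross=(*T(q,mk(40))[0],.065),ring=(*T(q,mk(0))[0],.065),bar=(*T(q,mk(-40))[0],.065),axis=(*AX,.085),key=(*T(q,(-.05,-.085))[0],.087),tip=(*T(q,ax+.06*np.array([-np.cos(-1.021),np.sin(-1.021)]))[0],.095)).items(): print(n,proj(c,p).round(1))
E
```

```text
(array([ 0.0006, -0.0004,  0.0008]), np.float64(-0.003)) [ 0.40631317  0.45994561 -0.66572906  1.67017113  0.30851111  1.11980941
  0.53221227]
[0.56260895 0.03466494 0.3741222 ]
cross [310.4  85.2]
ring [263.   95.4]
bar [233.9 133.8]
axis [300.5 157.5]
key [169.  150.9]
tip [244.1 159.1]
```

View pics/w1.png

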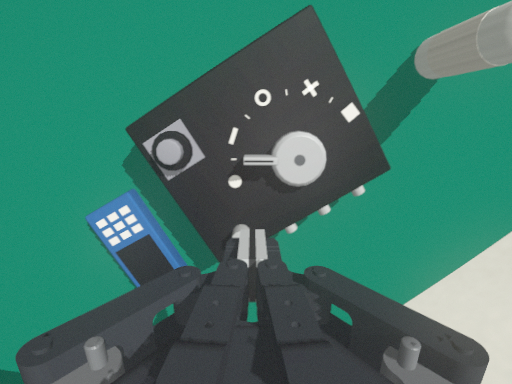

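The wrist view shows the cross at (311,88), ring at (263,97), drum centre at (300,159), tab tip at (244,160) and key at (170,151). My predictions match to 1–3 px. I'll refine the fit with mark centroids.

```bash
cat > refine.py <<'E'
from go import *
def blobs(im,c):
    g=(im.min(2)>175).astype(np.uint8); n,_,st,ce=cv2.connectedComponentsWithStats(g)
    A2=[];B2=[]
    for a in (-80,-40,0,40,80):
        u=proj(c,(*T(q,mk(a))[0],.065)); i=1+np.argmin(np.hypot(*(ce[1:]-u).T))
        if np.hypot(*(ce[i]-u))<8 and st[i,4]>40: A2.append(mk(a));B2.append(onz(c,*ce[i],.065)[:2]); print(a,st[i,4],ce[i].round(1),u.round(1))
    return np.array(A2),np.array(B2)
E
python3 - <<'E'
from refine import *
o=r.get_obs();c=r.camera_info('wrist');im=r.grab_frame('wrist')
A2,B2=blobs(im,c)
t=least_squares(lambda p:(T(p,A2)-B2).ravel(),q,loss='soft_l1',f_scale=.001).x
print(q,t,np.degrees(t[2]),((T(t,A2)-B2)*1000).round(1)); np.save('q.npy',t)
for n,p in dict(axis=ax,key=(-.05,-.085)).items(): print(n,T(t,p)[0], T(q,p)[0])
print(proj(c,(*T(t,(-.05,-.085))[0],.087)),proj(c,(*T(t,ax)[0],.085)))
# tab direction from wrist
p=onz(c,244.5,160,.095)[:2]; d=p-T(t,ax)[0]; a=np.arctan2(d[1],d[0])-t[2]; print('tab',np.hypot(*d),np.degrees(np.arctan2(np.sin(a),-np.cos(a))))
E
```

```text
-80 82 [236.6 182.2] [236.  179.3]
-40 79 [234.5 134.8] [233.9 133.8]
0 147 [263.9  96.4] [263.   95.4]
40 146 [311.8  86.6] [310.4  85.2]
80 197 [351.7 110.9] [350.7 109.4]
[ 0.59186753  0.0238525  -0.14104621] [ 0.59381088  0.02365923 -0.14130139] -8.095973492610215 [[-1.2  1.5]
 [ 0.7 -0. ]
 [ 0.5 -0.2]
 [-0.1 -0.5]
 [-0.1 -0.1]]
axis [0.62773684 0.04913529] [0.62578698 0.04933721]
key [ 0.53233852 -0.05345204] [ 0.53041484 -0.05327445]
[170.10084712 152.36872918] [301.40591415 159.05555372]
tab 0.06073256041108139 -57.89786637012333
```

```bash
sed -i "s/^q=s.x;/q=s.x*.4+.6*np.load('q.npy');/" go.py; cat >> go.py <<'E'
def arc(angs,r_,t,z):
    for a,tt in zip(angs,np.broadcast_to(t,len(angs))):
        xy,an=finger(a,r_,tt); d,sp=shift(xy,z,an); print(a,d.round(4),sp)
E
python3 -c "
from go import *
arc([-58],.052,.028,.077);print(r.get_obs()['clock'])"
```

```text
-58 [0.0012 0.0027 0.1538] 0.003
2.25
```

Request:
play_rows(targets="1 0.001 0.0025 0.03 0; 1 0.001 0.0025 0.06 0; 1 0.001 0.0025 0.09 0; 1 0.001 0.0025 0.12 0; 1 0.001 0.0025 0.14 0; 1 0.001 0.0025 0.153 0; 1 0.001 0.0025 0.153 0; 1 0.001 0.0025 0.153 0")

```text
clock: 2.92
tcp_pos: [0.6156, -0.0085, 0.0786]
orientation: [-1.073, -2.953, 0.001]
contact_force: [0.3, 0.5, 0.5]
grip_width: 0.0001
gripper_force: 0.0
```

```bash
python3 -c "
from go import *
print(r.get_obs()['contact_force'])
arc([-58,-58,-54,-49,-44,-39,-34,-29],.052,[.02,.016]+[.015]*6,.077);save('side','s2')"
```

```text
[0.32234603 0.49291486 0.49361308]
-58 [ 0.0085 -0.0006  0.0016] 0.003
-58 [ 0.0125 -0.0005  0.0016] 0.003
-54 [ 0.0171 -0.0014  0.0016] 0.073
-49 [ 0.0218 -0.0022  0.0016] 0.16
-44 [ 0.0265 -0.0026  0.0016] 0.247
-39 [ 0.0312 -0.0025  0.0016] 0.334
-34 [ 0.0359 -0.0021  0.0016] 0.422
-29 [ 0.0406 -0.0012  0.0016] 0.509
```

Request:
play_rows(targets="1 0.008 -0.0005 0 0; 1 0.0125 -0.0005 0 0; 1 0.017 -0.0014 0 0.073; 1 0.022 -0.0022 0 0.16; 1 0.0265 -0.0026 0 0.247; 1 0.031 -0.0025 0 0.334; 1 0.036 -0.0021 0 0.422; 1 0.0405 -0.0012 0 0.509")

```text
clock: 3.63
tcp_pos: [0.5845, 0.0178, 0.0798]
orientation: [1.784, 2.583, 0.003]
contact_force: [1.0, -1.2, 0.3]
grip_width: 0.0001
gripper_force: 0.8
```

```bash
python3 -c "
from go import *
o=r.get_obs();print(o['contact_force'],o['tcp_pos'])
arc([-29,-24,-19,-14,-9,-4,1,6,11],.052,.015,.077);save('wrist','w3')"
```

```text
[ 1.02436255 -1.23872037  0.26418935] [0.58452451 0.01779235 0.07975237]
-29 [-0.0008 -0.0012  0.0028] -0.003
-24 [ 0.0038 -0.0023  0.0027] 0.084
-19 [ 0.0085 -0.003   0.0027] 0.171
-14 [ 0.0132 -0.0033  0.0027] 0.259
-9 [ 0.0179 -0.0032  0.0027] 0.346
-4 [ 0.0226 -0.0027  0.0027] 0.433
1 [ 0.0272 -0.0018  0.0027] 0.52
6 [ 0.0318 -0.0005  0.0027] 0.608
11 [0.0362 0.0013 0.0027] 0.695
```

View pics/w3.png

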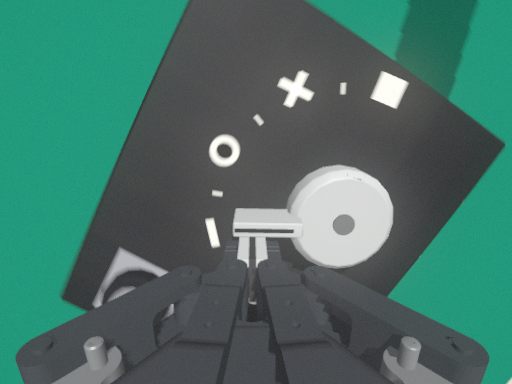

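The wrist view shows the fingertip against the tab at (265,225), with the tab now just past the bar and moving toward the ring. I'll continue the arc.

Request:
play_rows(targets="1 0.004 -0.0018 0.002 0.084; 1 0.0085 -0.0028 0.002 0.171; 1 0.013 -0.0032 0.002 0.259; 1 0.018 -0.0032 0.002 0.346; 1 0.0225 -0.0027 0.002 0.433; 1 0.027 -0.0018 0.002 0.52; 1 0.032 -0.0005 0.002 0.608; 1 0.036 0.001 0.002 0.695")

```text
clock: 4.35
tcp_pos: [0.5721, 0.0516, 0.0773]
orientation: [2.556, 1.824, 0.002]
contact_force: [0.3, -2.3, 0.3]
grip_width: -0.0
gripper_force: 0.8
```

```bash
python3 -c "
from go import *
o=r.get_obs();print(o['contact_force'],o['tcp_pos'])
arc([11,16,21,26,30,33,36,38],.052,.015,.077)"
```

```text
[ 0.32458926 -2.25660968  0.31279872] [0.57213303 0.05161664 0.07726907]
11 [0.0007 0.0006 0.0003] 0.002
16 [ 0.0053 -0.0005  0.0003] 0.089
21 [ 0.0099 -0.0012  0.0003] 0.177
26 [ 0.0146 -0.0015  0.0003] 0.264
30 [ 0.0184 -0.0014  0.0003] 0.334
33 [ 0.0212 -0.0012  0.0003] 0.386
36 [ 0.024  -0.0008  0.0003] 0.438
38 [ 0.0259 -0.0005  0.0003] 0.473
```

Request:
play_rows(targets="1 0.0045 -0.0005 0 0.087; 1 0.009 -0.0012 0 0.175; 1 0.0137 -0.0015 0 0.262; 1 0.0175 -0.0014 0 0.332; 1 0.0203 -0.0012 0 0.384; 1 0.0231 -0.0008 0 0.436; 1 0.0245 -0.0005 0 0.471; 1 0.0245 -0.0005 0 0.471")

```text
clock: 5.02
tcp_pos: [0.5792, 0.0757, 0.077]
orientation: [-2.91, -1.183, -0.001]
contact_force: [0.1, -0.3, -0.0]
grip_width: 0.0003
gripper_force: 0.0
```

```bash
python3 -c "
from go import *
o=r.get_obs();print(o['contact_force'],o['tcp_pos'])
arc([38,40],.052,.015,.077);c=r.camera_info('wrist');save('wrist','w4')
for a in (0,40,80): print(a,proj(c,(*T(q,mk(a))[0],.065)).round(1))
print('axis',proj(c,(*AX,.085)))
for a in (36,38,40):
  for rr in (.032,.06): print(a,rr,proj(c,(*finger(a,rr,0)[0],.095)).round(1))"
```

```text
[ 0.07206419 -0.33088739 -0.02354734] [0.57922553 0.07565709 0.07701712]
38 [0.001  0.0002 0.    ] 0.006
40 [ 0.0029 -0.0003  0.    ] 0.041
0 [239.4 279.5]
40 [212.3 207.9]
80 [244.3 126. ]
axis [348.07912754 224.94012974]
36 0.032 [291.6 234.3]
36 0.06 [236.  235.8]
38 0.032 [291.7 232.2]
38 0.06 [235.9 231.9]
40 0.032 [291.8 230.1]
40 0.06 [235.9 228.1]
```

View pics/w4.png

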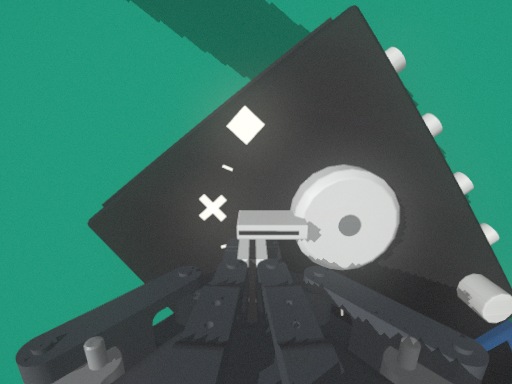

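The wrist view shows the tab's dark line from about (239,233) to (302,233), the cross at (212,208) and the drum centre at (349,225). The cross projection matches. I'll measure the tab angle from the dark line.

```bash
cat > tab.py <<'E'
from refine import *
def tabang(im,c,a0):
    """dark line along fin's top edge, searched around the line predicted at a0; angle about measured axis"""
    g=cv2.GaussianBlur(im.mean(2).astype(np.float32),(3,3),0); P=[]
    for rr in np.linspace(.034,.056,20):
        best=[]
        for t in np.linspace(-.0055,.0055,45):
            xy=finger(a0,rr,t)[0]; u=proj(c,(*xy,.095)); best.append((cv2.getRectSubPix(g,(1,1),(float(u[0]),float(u[1])))[0,0],t,rr))
        w=np.array(best); k=w[:,0].argmin(); P.append((rr,w[k,1],w[k,0]))
    P=np.array(P); m=np.abs(P[:,1]-np.median(P[:,1]))<.0015; f=np.polyfit(P[m,0],P[m,1],1)
    # t is behind(+) : slope dt/dr -> angle
    print('n',m.sum(),'slope ang',a0-np.degrees(np.arctan(f[0])),'via mid t',a0-np.degrees(np.median(P[m,1]/P[m,0])),'t0 at axis mm',f[1]*1e3, P[m,2].mean())
E
python3 - <<'E'
from tab import *
im=r.grab_frame('wrist');c=r.camera_info('wrist')
A2,B2=blobs(im,c); print(((T(q,A2)-B2)*1000).round(1))
tabang(im,c,37);tabang(im,c,39)
E
```

```text
40 434 [212.1 207.1] [211.7 207.7]
80 779 [245.1 124.7] [243.9 125.7]
[[-0.4 -0.1]
 [-0.9  0.1]]
n 11 slope ang 37.60104840143842 via mid t 29.080146879474732 t0 at axis mm 5.794305497522831 69.48057868263938
n 11 slope ang 37.31357631022121 via mid t 37.42866655492413 t0 at axis mm -0.09194214876033126 80.69206029718572
```

Request:
play_rows(targets="1 0.0008 0 0 0.014; 1 0.0016 -0.0002 0 0.028; 1 0.0024 -0.0003 0 0.041; 1 0.0024 -0.0003 0 0.041; 1 0.0024 -0.0003 0 0.041")

```text
clock: 5.53
tcp_pos: [0.5808, 0.0767, 0.0763]
orientation: [-2.935, -1.121, 0.0]
contact_force: [-1.0, 0.3, 0.1]
grip_width: 0.0001
gripper_force: 0.4
```

```bash
python3 - <<'E'
from tab import *
o=r.get_obs();print(o['contact_force'])
im=r.grab_frame('wrist');c=r.camera_info('wrist')
A2,B2=blobs(im,c); print(((T(q,A2)-B2)*1000).round(1))
tabang(im,c,39);tabang(im,c,40);tabang(im,c,41); arc([40],.052,.015,.077)
E
```

```text
[-0.98418161  0.25746785  0.10192136]
40 422 [210.7 212.3] [210.7 212.9]
80 784 [239.6 128.7] [238.8 130. ]
[[-0.3 -0.2]
 [-0.8 -0.1]]Traceback (most recent call last):
  File "<stdin>", line 5, in <module>
  File "tab.py", line 10, in tabang
    P=np.array(P); m=np.abs(P[:,1]-np.median(P[:,1]))<.0015; f=np.polyfit(P[m,0],P[m,1],1)
                                                               ~~~~~~~~~~^^^^^^^^^^^^^^^^^
    raise TypeError("expected non-empty vector for x")
TypeError: expected non-empty vector for x
```

Request:
play_rows(targets="1 -0.005 0 0 0; 1 -0.012 0 0 0; 1 -0.02 0 0 0; 1 -0.02 0 -0.04 0; 1 -0.02 0 -0.07 0; 1 -0.02 0 -0.07 0; 1 -0.02 0 -0.07 0")

```text
clock: 6.17
tcp_pos: [0.5669, 0.0628, 0.1483]
orientation: [2.934, 1.12, 0.006]
contact_force: [0.2, 0.1, -0.5]
grip_width: 0.0003
gripper_force: 0.0
```

```bash
sed -i 's/-.0055,.0055,45/-.003,.003,25/' tab.py; python3 - <<'E'
from tab import *
im=save('wrist','w5');c=r.camera_info('wrist')
A2,B2=blobs(im,c); print(((T(q,A2)-B2)*1000).round(1))
for a in (37.5,38.5,39.5,40.5,41.5):
  try: print(a);tabang(im,c,a)
  except Exception as e: print(e)
u=[proj(c,(*finger(40,rr,0)[0],.095)).round(1) for rr in (0,.03,.06)];print(u)
print(r.get_obs()['tcp_pos'])
cv2.imwrite('pics/w5c.png',cv2.resize(im[80:280,150:420,::-1],(780,578),interpolation=2))
E
```

```text
-80 211 [348.  234.5] [349.6 233.9]
-40 123 [291.5 244.1] [293.  243.3]
0 231 [242.3 217.1] [243.3 216.7]
40 256 [220.5 162.5] [221.4 161.7]
80 413 [241.4 101.2] [242.  100.2]
[[ 1.4 -0.6]
 [ 1.5 -0.5]
 [ 1.  -0.4]
 [ 1.1 -0.1]
 [ 0.9  0.1]]
37.5
n 15 slope ang 40.32529175837004 via mid t 38.72592321030244 t0 at axis mm 1.1945887445887435 138.83275248209637
38.5
n 20 slope ang 40.043636053506106 via mid t 38.80277608957744 t0 at axis mm 0.9876623376623376 136.8972427368164
39.5
n 20 slope ang 40.095259408498436 via mid t 38.863274836237025 t0 at axis mm 1.0175324675324668 137.09961471557617
40.5
n 20 slope ang 39.65364663933625 via mid t 38.812973910084835 t0 at axis mm 0.672727272727272 137.69560775756835
41.5
n 20 slope ang 40.058608400368556 via mid t 38.79340404195755 t0 at axis mm 1.0051948051948036 137.2839813232422
[array([321.1, 167.7]), array([280.1, 167.7]), array([238.9, 167.8])]
[0.56577606 0.06272853 0.14671508]
```

View pics/w5c.png

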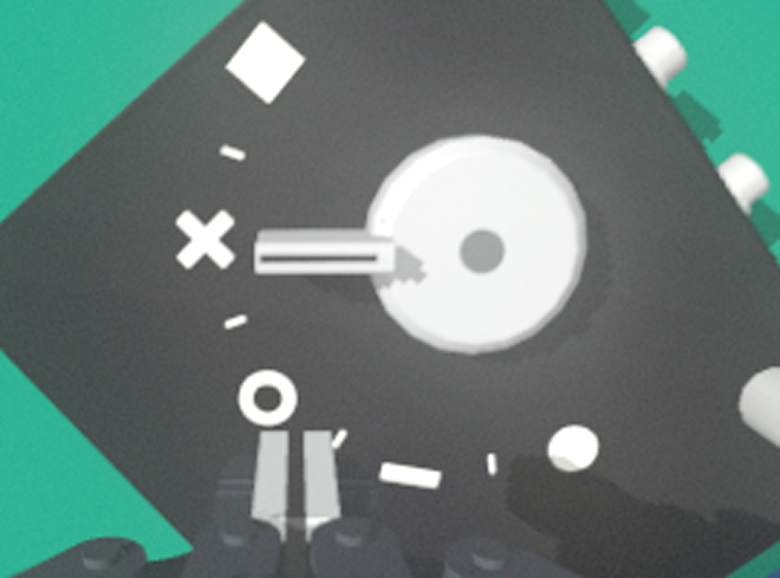

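The crop shows the tab's dark line pointing level and leftward toward the cross, with the finger clear of it. I'll re-register from the marks in this frame to cancel the 1 mm offset.

```bash
python3 - <<'E'
import tab,go
from tab import *
for k in range(2):
    c=r.camera_info('wrist');im=r.grab_frame('wrist')
    A2,B2=blobs(im,c); t=least_squares(lambda p:(T(p,A2)-B2).ravel(),go.q).x
    print(t,go.q,((T(t,A2)-B2)*1000).round(1).tolist()); q0=go.q; go.q=t
    tabang(im,c,39);tabang(im,c,40); go.q=q0
print('key shift', shift(T(q,(-.05,-.085))[0],.15,go.finger(40,.05,0)[1]), shift(T(t,(-.05,-.085))[0],.15,0),r.get_obs()['tcp_pos'])
E
```

```text
-80 210 [349.8 234.1] [349.6 233.9]
-40 122 [292.7 243.6] [293.  243.3]
0 234 [243.  216.4] [243.3 216.7]
40 259 [221.3 161.3] [221.4 161.7]
80 417 [242.3  99.3] [242.  100.2]
[ 0.59296948  0.02383048 -0.1456471 ] [ 0.59303354  0.02373654 -0.14119932] [[-0.2, 0.3], [0.3, 0.2], [0.1, -0.1], [0.1, -0.1], [-0.3, -0.3]]
n 20 slope ang 39.84635336066374 via mid t 39.53951893445976 t0 at axis mm 0.25227272727272676 131.8596939086914
n 20 slope ang 39.30243974897559 via mid t 39.63461168102605 t0 at axis mm -0.23538961038960982 133.76035766601564
-80 213 [350.9 233.9] [350.6 233.7]
-40 127 [293.6 243.3] [293.7 243.1]
0 233 [243.5 216. ] [243.9 216.3]
40 254 [221.9 160.3] [221.9 161.1]
80 416 [243.   98.2] [242.6  99.3]
[ 0.59310175  0.02383082 -0.14605063] [ 0.59303354  0.02373654 -0.14119932] [[-0.2, 0.5], [0.2, 0.3], [0.2, -0.2], [-0.0, -0.3], [-0.2, -0.3]]
n 20 slope ang 39.78125766160864 via mid t 39.75302341637634 t0 at axis mm 0.03863636363636301 132.20561752319335
n 20 slope ang 40.0 via mid t 39.68163741811851 t0 at axis mm 0.2500000000000003 131.7915412902832
key shift (array([-0.1022,  0.0644, -0.0046]), np.float64(-0.002)) (array([-0.1022,  0.0639, -0.0046]), np.float64(0.729)) [0.56485806 0.06272303 0.14523406]
```

The selector sits at 39.7° (target 40°). Next is the key.

Request:
play_rows(targets="1 -0.025 0.016 0 0; 1 -0.05 0.032 0 0; 1 -0.075 0.048 0 0; 1 -0.1 0.063 0 0; 1 -0.102 0.064 0 0; 1 -0.102 0.064 0 0; 1 -0.102 0.064 0 0; 1 -0.102 0.064 0 0")

```text
clock: 6.98
tcp_pos: [0.5327, -0.0507, 0.1458]
orientation: [-2.933, -1.124, 0.0]
contact_force: [0.3, -0.9, 0.2]
grip_width: 0.0003
gripper_force: 0.0
```

```bash
python3 - <<'E'
from go import *
print(shift(T(q,(-.05,-.085))[0],.09,finger(40,.05,0)[1]),r.get_obs()['contact_force'],r.get_obs()['tcp_pos'])
c=r.camera_info('wrist');im=save('wrist','w6');print(proj(c,(*T(q,(-.05,-.085))[0],.087)))
E
```

```text
(array([-0.0026,  0.0013,  0.0558]), np.float64(0.0)) [ 0.34535675 -0.93789719  0.24278043] [ 0.5326915  -0.05073456  0.14581918]
[253.22714652 214.99322505]
```

View pics/w6.png

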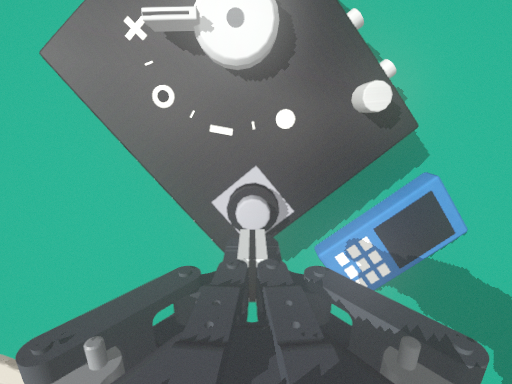

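The wrist view shows the key centred at (252,212), within about 1.5 mm of the prediction, and the tab still points at the cross. I'll descend to just above the key.

Request:
play_rows(targets="1 -0.0015 0.001 0.02 0; 1 -0.0015 0.001 0.035 0; 1 -0.0015 0.001 0.046 0; 1 -0.0015 0.001 0.052 0; 1 -0.0015 0.001 0.053 0; 1 -0.0015 0.001 0.053 0; 1 -0.0015 0.001 0.053 0")

```text
clock: 7.62
tcp_pos: [0.5327, -0.0539, 0.0939]
orientation: [2.934, 1.122, 0.001]
contact_force: [0.5, -0.1, 0.0]
grip_width: -0.0002
gripper_force: 0.0
```

Request:
play_rows(targets="1 0 0 0.001 0; 1 0 0 0.002 0; 1 0 0 0.003 0; 1 0 0 0.004 0; 1 0 0 0.005 0; 1 0 0 0.006 0; 1 0 0 0.006 0; 1 0 0 0.006 0")

```text
clock: 8.28
tcp_pos: [0.5321, -0.0541, 0.0873]
orientation: [-2.935, -1.121, 0.0]
contact_force: [0.2, -0.6, -0.1]
grip_width: -0.0
gripper_force: 0.0
```

Request:
play_rows(targets="1 0 0 0.001 0; 1 0 0 0.002 0; 1 0 0 0.003 0; 1 0 0 0.004 0; 1 0 0 0.004 0; 1 0 0 0.004 0")

```text
clock: 8.78
tcp_pos: [0.5322, -0.0541, 0.0834]
orientation: [2.935, 1.121, 0.0]
contact_force: [-1.5, 0.8, 2.7]
grip_width: -0.0
gripper_force: 1.7
```

Request:
play_rows(targets="1 0 0 0.001 0; 1 0 0 0.002 0; 1 0 0 0.003 0; 1 0 0 0.0035 0; 1 0 0 0.0035 0; 1 0 0 0.0035 0")

```text
clock: 9.28
tcp_pos: [0.5323, -0.0541, 0.0809]
orientation: [2.935, 1.121, 0.0]
contact_force: [-5.0, -0.1, 15.5]
grip_width: 0.0003
gripper_force: 7.7
```

The force rose well past 5 N, so the key is on its stop. I'll release it straight up.

Request:
play_rows(targets="1 0 0 -0.002 0; 1 0 0 -0.006 0; 1 0 0 -0.012 0; 1 0 0 -0.025 0; 1 0 0 -0.05 0; 1 0 0 -0.08 0; 1 0 0 -0.08 0; 1 0 0 -0.08 0")

```text
clock: 9.95
tcp_pos: [0.5333, -0.0541, 0.1614]
orientation: [2.934, 1.12, 0.005]
contact_force: [-0.2, -0.1, -0.2]
grip_width: -0.0001
gripper_force: 0.0
```

```bash
python3 - <<'E'
import go
from tab import *
for k in range(3): im=r.grab_frame('wrist')
c=r.camera_info('wrist');im=save('wrist','w7'); A2,B2=blobs(im,c); t=least_squares(lambda p:(T(p,A2)-B2).ravel(),go.q).x
print(t,go.q,((T(t,A2)-B2)*1000).round(1).tolist()); go.q=t
try: tabang(im,c,39);tabang(im,c,40)
except Exception as e: print(e)
print(r.get_obs()['contact_force'])
E
```

```text
-80 279 [281.3 114.2] [281.3 114.5]
-40 151 [220.6 125.1] [220.9 125.6]
0 282 [165.4  93. ] [166.  94.]
[ 0.59325259  0.02415353 -0.14577242] [ 0.59303354  0.02373654 -0.14119932] [[-0.1, 0.2], [-0.0, 0.1], [0.1, -0.3]]
n 20 slope ang 39.0744100614298 via mid t 40.06471033128819 t0 at axis mm -0.7415584415584408 120.52673377990723
n 20 slope ang 39.22804189254809 via mid t 40.0 t0 at axis mm -0.5688311688311692 120.60565338134765
[ 0.33396669 -0.02673951 -0.81474208]
```

View pics/w7.png

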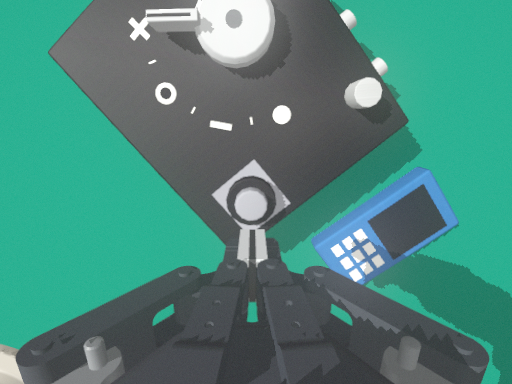

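The tab still points at the cross (139,28), the key at (251,204) is back up, the case has not moved, and the gripper is clear of everything. Handing in.

```bash
python3 -c "
from bench import r
print(r.hand_in())"
```

```text
the job is handed in; nothing more can be done
None
```

The selector points at the cross (about 40° measured, target 40°), the key was pressed to its stop at about 15 N and sprang back, the case stayed in place, and the job is handed in; its verdict was not shown.

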